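Lay out the film loading bench for lights-out

TASK

Lay the loading bench out so that everything can be found by touch in the dark: one straight row in line with the tank, which stays where it is, running from left to right as seen from the robot's side in the order film cassette, scissors, reels, tank, tank lid, about 10 cm from middle to middle. Stand the tall reel on its flange beside the tank and the short reel squarely on top of it, lay the scissors flat with the blades pointing straight away from the robot, stand the cassette upright, and set the lid down right way up. Leave everything else on the counter where it lies.

Things in the scene. Friction and masses are not known exactly. Their poses are not given: they have to be found in the camera images.
- tank: Steel developing tank, an open upright cylinder 80 mm across, 125 mm tall, fixed to the counter. Never turned: its x axis points straight away from the robot (world +x), y to the robot's left (world +y). The row runs along its y axis through its centre: reels, scissors, cassette on the +y side, lid on the -y side. Origin: centre of its underside; z is up.
- reel_tall: The taller of the two loose black plastic film reels: two round flanges 64 mm across on a hub, 68 mm tall, standing on one flange, about 75 g; top and underside flat. Grip it from above across the rims (64 mm). Reels on hooks are not part of the job. Origin: centre of its underside; z is up.
- reel_short: The shorter of the two loose black plastic film reels: flanges 64 mm across, 46 mm tall, standing on one flange, about 55 g; gripped like the tall one. On top of that its underside is 68 mm above the counter. Origin: centre of its underside; z is up.
- scissors: Small closed scissors lying flat, rigid, 109 mm long: steel blades, two black finger rings (53 mm over both), 50 g. Grip across the steel block at the pivot: 26 mm long (x), 16 mm wide (y), 8 mm high. Origin: at counter height under the pivot, the middle of the length; x points to the blade tips (at x = +55 mm, rings end at -54 mm), z is up.
- cassette: 35 mm film cassette standing upright: a small grey cylinder with steel end caps, 25 mm across, 44 mm tall, a black nub 11 mm across and 5 mm high on top, a dark lip down one side; about 28 g. Those in the divided tray far left are not part of the job. Origin: centre of its underside; z is up.
- lid: Black plastic tank lid, right way up: a disc 84 mm across and 16 mm high with a ribbed grey cap 38 mm across in its middle, from 16 to 44 mm height, to grip it by (the disc is too wide); about 75 g. Origin: centre of its underside; z is up.
- filter: Bystander, to be left alone: round amber glass filter in a black ring, 56 mm in diameter, 7 mm high, lying flat. Origin: centre of its underside; z is up.
- shoe_cover: Bystander, to be left alone: small brass hot-shoe cover, 22 x 20 x 6 mm. Origin: centre of its underside; z is up.
- shoe_adapter: Bystander, to be left alone: silver flash shoe adapter block, about 42 x 30 x 23 mm, beyond the row. Origin: centre of its underside; z is up.
- lens_case: Bystander, to be left alone: grey rigid plastic lens pouch case, 100 x 74 x 50 mm, on the right. Origin: centre of its underside; z is up.
Mind the look-alikes: they are no part of the job. What is shaped like the reel_tall but orange, purple or yellow is not meant.

How it is judged:
At the end, for the whole second after the job is handed in: In line with the tank within 15 mm: left of it tall reel, scissors' pivot, cassette, right of it the lid, neighbours 85-115 mm apart; short reel on the tall one within 12 mm; all upright or flat within 0.1 rad, scissors' tips away from the robot within 0.26 rad; all released, at rest (horizontal distance between reel_tall and tank between 0.085 and 0.115 m and x of reel_tall in the frame of tank between -0.015 and 0.015 m and y of reel_tall in the frame of tank above 0.05 m and angle between each of reel_tall, scissors, cassette, lid, reel_short's own z axis and vertical below 0.1 rad and height (world z) of each of reel_tall, scissors, cassette, lid below 0.005 m and horizontal distance between scissors and reel_tall between 0.085 and 0.115 m and x of scissors in the frame of tank between -0.015 and 0.015 m and y of scissors in the frame of tank above 0.15 m and horizontal distance between cassette and scissors between 0.085 and 0.115 m and x of cassette in the frame of tank between -0.015 and 0.015 m and y of cassette in the frame of tank above 0.24 m and horizontal distance between lid and tank between 0.085 and 0.115 m and x of lid in the frame of tank between -0.015 and 0.015 m and y of lid in the frame of tank below -0.05 m and horizontal distance between reel_short and reel_tall below 0.012 m and height (world z) of reel_short between 0.064 and 0.073 m and angle between the x axis of scissors and the x axis of tank, either way round below 0.26 rad and y of tank in the frame of scissors below 0 m and linear speed of each of reel_tall, reel_short, scissors, cassette, lid below 0.01 m/s and angular speed of each of reel_tall, reel_short, scissors, cassette, lid below 0.1 rad/s); the robot touches nothing.
It fails at once if the amber filter is pushed more than 20 mm from where it lay (distance of filter from where it was at the start of the episode above 0.02 m).
It fails at once if the brass hot-shoe cover is pushed more than 20 mm from where it lay (distance of shoe_cover from where it was at the start of the episode above 0.02 m).
It fails at once if the flash shoe adapter is pushed more than 20 mm from where it lay (distance of shoe_adapter from where it was at the start of the episode above 0.02 m).
It fails at once if the lens case is pushed more than 20 mm from where it lay (distance of lens_case from where it was at the start of the episode above 0.02 m).
It also fails if it takes over 134 s, if anything falls off the work surface, if the arm or the gripper's body presses on something with over 40 N, if the wrist force passes 120 N, or if a joint passes its speed limit or range.

ROBOT

A 6-joint arm with a two-finger parallel gripper is mounted at the origin on the work surface. World frame = base frame: x ahead of the robot, y to its left, z up, the work surface at z = 0. Lengths are in m, angles in rad, forces in N, time in s.
With the tool pointing down it reaches from about 0.35 to 0.85 m from the base axis. Payload 8.1 kg.
Tool frame: the origin (TCP) lies between the finger pads; the fingertips stand 14 mm ahead of it and the grasp point (between the pads) lies 5 mm behind it; z points along the fingers, y is the line along which they close (so a half turn about z gives the same grasp; the last joint's range is limited). The gripper opens to 93 mm and grips with 3 to 60 N. Pads are 15 mm wide; open, the fingers measure 128 mm over their backs; the gripper's body (75 mm by 188 mm) begins 65 mm behind the grasp point.
Start: joints at [1.147, 0.13, 1.488, -0, 1.523, -0.085], TCP at [0.199, 0.566, 0.233] pointing down, gripper open.
Joint ranges: [-2.96, 2.96], [-0.89, 2.26], [0.02, 2.5], [-1.34, 4.48], [0, 2.73], [-2.66, 2.66]. Speed limits (rad/s): [2.39, 2.39, 2.79, 3.14, 3.14, 3.14].

INTERFACE

Orientations are given as a rotation vector (axis times angle).
In Python, from plant import robot gives the robot as it stands.
- The arm moves only by the tool arm_command, never from a script. Its argument "targets" is a list of rows, each an object of numbers: "x", "y", "z": the shift along the world's x, y, z in units of 500 mm (1.0 is 500 mm); "rx", "ry", "rz": the turn, a rotation vector about the world's x, y, z in units of 2 rad (1.0 is 2 rad); "claw": the closure in counts, from 0 (fully open) to 255 (shut). In form: [{"x": .., "y": .., "z": .., "rx": .., "ry": .., "rz": .., "claw": ..}, ...]. A call has 1 to 10 rows; each row is the pose to reach, as a shift and turn from the pose commanded when the call began; what a row does not reach only later rows make up. A row lasts 1/12 s, in which the tool goes at most 41.7 mm and 7.16 degrees, less where a joint would pass 70% of its speed; a pose out of reach is approached as far as the arm can. A call with a number of a shift or a turn outside -1 to 1 is refused whole. A call with a gripper value outside its range is refused whole. The fingers move at their own pace and stop on an object; "squeeze" is the grip in N (left out, the last holds). Time passes only in rows, so rows that repeat a pose let the fingers close. It gives the time, the measured TCP pose, the force, the opening and the grip force at its end, in the units of the state.
- robot.read_state(): the state, without advancing time (a new reading comes with each control period).
- robot.read_camera(name): name is "scene" or "top" or "wrist"; returns (picture, depth): 384x512x3 uint8, red, green, blue; 384x512 float32, m along the optical axis (not along the pixel's ray), 0 where there is no reading.
- robot.get_calibration(name): a dict with "intrinsics" (3x3 intrinsics, pixels), "dist" ([k1, k2, p1, p2, k3] as OpenCV has them; the pictures are not rectified), "origin" and "orientation" of the camera in the world. Camera axes: x right, y up, looking along -z (the intrinsics and any distortion apply to the point x, -y, -z); pixel columns grow to the right and rows downward; lengths in m; the calibration is good to about 2 mm. A picture is of the moment at which its call begins: read the wrist's pose just before it. get_calibration takes no time and is no camera call; for the wrist camera it gives the pose at the moment of the call.
- robot.close_job(): hands the job in; it is judged then, once.
The state is a dict: "t": time; "q": joint angles; "dq": joint speeds; "joint_torque": joint torques, N m; "tool_pos": TCP position; "orientation": TCP orientation; "force": force on the tool from outside, world axes, zero at the start; "wrist_torque": the same for the moment, N m; "opening": finger opening in m; "gripper_force": force on a finger pad.
Only numpy, scipy, OpenCV 4.12 (cv2) and the standard library are available. Lean on these libraries where they do the work, as an engineer would, in place of code of your own. Each camera call takes 0.05 s, during which the arm holds its last target. There are 200 camera calls.

## Working session

There is one attempt and no reset: what is moved stays moved. The work goes in short steps, Python scripts to look and compute and a tool call to move; the robot and the scene stay as the last step left them, time stands still between calls to the robot, and variables do not carry over. Pictures are saved under pics/ and viewed, at most 14 in all, crops included, and the job is handed in when it is done.

Besides the shell and the picture viewer there is one more tool, called after "Emit:" as a command line: name --argument value ..., lists and objects as JSON in quotes. arm_command: Moves the arm, as the interface text tells. Shifts and turns lie within -1 to 1; 1 stands for 500 mm of shift or 2 rad of turn. Its arguments: {"type":"object","properties":{"targets":{"type":"array","items":{"type":"object","properties":{"x":{"type":"number","minimum":-1,"maximum":1},"y":{"type":"number","minimum":-1,"maximum":1},"z":{"type":"number","minimum":-1,"maximum":1},"rx":{"type":"number","minimum":-1,"maximum":1},"ry":{"type":"number","minimum":-1,"maximum":1},"rz":{"type":"number","minimum":-1,"maximum":1},"claw":{"type":"number"}}}},"squeeze":{"type":"number"}},"required":["targets"]}

```bash
mkdir -p pics; cat > h.py <<'E'
import numpy as np,cv2
from plant import robot
def cam(n,save=None):
    c=robot.get_calibration(n); im,d=robot.read_camera(n)
    if save: cv2.imwrite('pics/'+save,im[:,:,::-1])
    return c,im,d
def R_(c):
    o=np.array(c['orientation'],float)
    return o if o.shape==(3,3) else cv2.Rodrigues(o)[0]
def rays(c,uv):
    p=cv2.undistortPoints(np.array(uv,float).reshape(-1,1,2),np.array(c['intrinsics'],float),np.array(c['dist'],float))[:,0]
    return np.c_[p[:,0],-p[:,1],-np.ones(len(p))]@R_(c).T
def onplane(c,uv,z):
    r=rays(c,uv);o=np.array(c['origin']);return o+r*((z-o[2])/r[:,2])[:,None]
def cloud(c,d):
    h,w=d.shape;v,u=np.mgrid[:h,:w]
    r=rays(c,np.c_[u.ravel(),v.ravel()])
    return (np.array(c['origin'])+r*d.ravel()[:,None]).reshape(h,w,3)
E
python3 - <<'E'
from h import *
for n in('top','scene'):
    c,im,d=cam(n,n+'0.png'); np.savez(n+'0.npz',im=im,d=d); print(n,c)
s=robot.read_state();print(s['t'],s['tool_pos'],s['orientation'],s['opening'])
E
```

```text
top {'intrinsics': array([[358.81835767,   0.        , 260.8625903 ],
       [  0.        , 358.81835767, 197.75281697],
       [  0.        ,   0.        ,   1.        ]]), 'dist': array([-0.02911526,  0.        ,  0.        ,  0.        ,  0.        ]), 'origin': array([ 0.30396654, -0.03925448,  1.16840478]), 'orientation': array([ 0.18372483, -0.17669372, -1.57799897])}
scene {'intrinsics': array([[376.03786441,   0.        , 257.64801725],
       [  0.        , 376.03786441, 192.65028164],
       [  0.        ,   0.        ,   1.        ]]), 'dist': array([-0.00130313,  0.        ,  0.        ,  0.        ,  0.        ]), 'origin': array([ 0.92162391, -0.54556338,  0.81348276]), 'orientation': array([0.63985309, 0.22354133, 0.62345294])}
0.1 [0.19918496 0.56545733 0.23169748] [-5.29524837e-01 -3.09624226e+00  2.51537960e-03] 0.09312037950514604
```

View pics/top0.png

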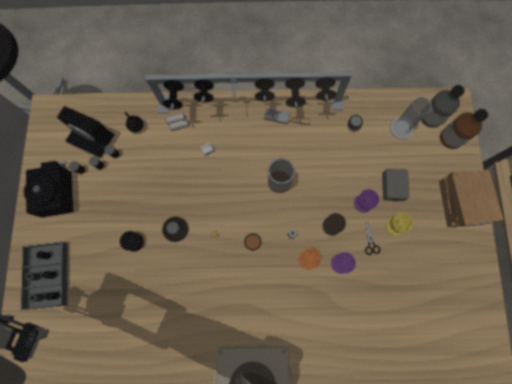

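View pics/scene0.png

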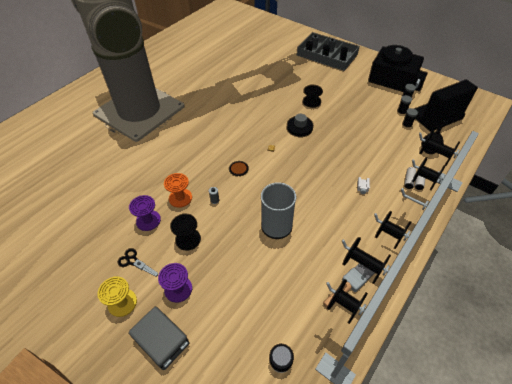

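The top view shows the tank at (281,176), the lid at (175,229), and black reels at (132,241) and (334,224). The cassette is at (292,234), the scissors at (371,240), the filter at (253,241), the brass cover at (215,234), the shoe adapter at (207,149) and the lens case at (397,184). In the scene view the black reels are at (186,232) and (313,96).

```bash
python3 - <<'E'
from h import *
c=robot.get_calibration('top');z=np.load('top0.npz');P=cloud(c,z['d'])
for n,(u,v,r) in dict(tank=(281,176,20),lid=(175,229,16),reelL=(132,241,16),reelR=(334,224,16),cas=(292,234,9),sci=(371,240,20),filt=(253,241,12),cover=(215,234,7),adapter=(207,149,11),case=(397,184,20),purpR=(366,201,15),purpL=(343,263,15),orange=(310,258,15),yellow=(400,223,15)).items():
    q=P[v-r:v+r+1,u-r:u+r+1].reshape(-1,3); h=q[:,2]; t=q[h>0.006]
    if len(t)<3: print(n,len(t));continue
    zm=np.percentile(t[:,2],95); top=t[t[:,2]>zm-.008]
    print(n,'n',len(t),'zmax',zm.round(3),'topmid',((top.min(0)+top.max(0))/2)[:2].round(3),'ext',np.ptp(top,axis=0)[:2].round(3),'all',((t.min(0)+t.max(0))/2)[:2].round(3),np.ptp(t,axis=0)[:2].round(3))
q=P[300,200:205];print(q[0])
E
```

```text
tank n 735 zmax 0.126 topmid [ 0.488 -0.089] ext [0.369 0.099] all [ 0.507 -0.104] [0.406 0.13 ]
lid n 517 zmax 0.046 topmid [0.398 0.112] ext [0.188 0.303] all [0.411 0.124] [0.214 0.326]
reelL n 341 zmax 0.048 topmid [0.384 0.187] ext [0.161 0.453] all [0.393 0.192] [0.178 0.462]
reelR n 350 zmax 0.071 topmid [ 0.406 -0.168] ext [0.205 0.258] all [ 0.409 -0.18 ] [0.209 0.282]
cas n 61 zmax 0.048 topmid [ 0.453 -0.131] ext [0.023 0.022] all [ 0.452 -0.137] [0.025 0.04 ]
sci n 158 zmax 0.07 topmid [ 0.341 -0.177] ext [0.074 0.276] all [ 0.397 -0.25 ] [0.186 0.421]
filt n 106 zmax 0.011 topmid [ 0.386 -0.004] ext [0.164 0.07 ] all [ 0.386 -0.004] [0.164 0.07 ]
cover n 12 zmax 0.009 topmid [0.455 0.118] ext [0.016 0.02 ] all [0.455 0.118] [0.016 0.02 ]
adapter n 114 zmax 0.026 topmid [0.536 0.065] ext [0.465 0.208] all [0.536 0.071] [0.465 0.221]
case n 878 zmax 0.054 topmid [ 0.482 -0.279] ext [0.355 0.48 ] all [ 0.484 -0.3  ] [0.36  0.521]
purpR n 352 zmax 0.071 topmid [ 0.444 -0.223] ext [0.28  0.367] all [ 0.457 -0.235] [0.307 0.392]
purpL n 377 zmax 0.071 topmid [ 0.346 -0.179] ext [0.083 0.279] all [ 0.346 -0.179] [0.083 0.279]
orange n 364 zmax 0.071 topmid [ 0.353 -0.126] ext [0.097 0.174] all [ 0.359 -0.126] [0.109 0.174]
yellow n 374 zmax 0.072 topmid [ 0.406 -0.274] ext [0.204 0.469] all [ 0.406 -0.29 ] [0.204 0.501]
[0.24906854 0.1597882  0.00285653]
```

```bash
cat >> h.py <<'E'
from collections import deque
def blob(c,d,u,v,r,lo,hi):
    """minEnclosingCircle + centroid of points with lo<z<hi in window (largest component)"""
    P=cloud(c,d);m=np.zeros(d.shape,np.uint8);s=np.s_[max(0,v-r):v+r+1,max(0,u-r):u+r+1]
    m[s]=((d>0)&(P[...,2]>lo)&(P[...,2]<hi))[s]
    n,l,st,_=cv2.connectedComponentsWithStats(m)
    k=1+np.argmax(st[1:,4]);q=P[l==k]
    (x,y),R=cv2.minEnclosingCircle(q[:,:2].astype(np.float32))
    rc=cv2.minAreaRect(q[:,:2].astype(np.float32))
    return np.round([x,y,2*R],4),q.mean(0).round(4),len(q),np.round([*rc[1],rc[2]],3)
E
python3 - <<'E'
from h import *
c=robot.get_calibration('top');z=np.load('top0.npz');d=z['d']
for n,a in dict(tank=(281,176,20,.11,.14),lidcap=(175,229,18,.03,.06),liddisc=(175,229,18,.008,.06),reelL=(132,241,16,.03,.06),reelR=(334,224,16,.055,.085),cas=(292,234,9,.03,.06),sci=(371,240,20,.005,.02),filt=(253,241,12,.006,.02),cover=(215,234,7,.006,.02),adapter=(207,149,11,.01,.04),adapter2=(277,117,12,.005,.05),case=(397,184,20,.03,.07),purpR=(366,201,15,.055,.085),purpL=(343,263,15,.055,.085),orange=(310,258,15,.055,.085),yellow=(400,223,15,.055,.085)).items():
    print(n,*blob(c,d,*a))
E
```

```text
tank [ 0.6333 -0.0979  0.0834] [ 0.6362 -0.0991  0.1223] 162 [7.900e-02 8.100e-02 8.894e+01]
lidcap [0.4752 0.2447 0.0392] [0.4741 0.2437 0.043 ] 125 [3.6000e-02 3.7000e-02 3.9874e+01]
liddisc [0.4749 0.2458 0.0837] [0.4733 0.2439 0.0223] 510 [ 0.079  0.082 72.755]
reelL [0.4354 0.3813 0.0657] [0.4349 0.3807 0.0444] 331 [ 0.062  0.063 21.04 ]
reelR [ 0.4792 -0.2653  0.0646] [ 0.4786 -0.2652  0.067 ] 332 [6.3000e-02 6.1000e-02 8.8659e+01]
cas [ 0.4515 -0.1305  0.0267] [ 0.4508 -0.1312  0.0436] 53 [2.2000e-02 2.4000e-02 4.2428e+01]
sci [ 0.425  -0.3892  0.0873] [ 0.4147 -0.3908  0.0079] 140 [4.9000e-02 8.5000e-02 8.4815e+01]
filt [ 0.4317 -0.0052  0.0555] [ 0.4396 -0.0047  0.0077] 64 [ 0.039  0.055 18.212]
cover [0.456  0.1132 0.0102] [0.458  0.1135 0.0075] 5 [9.0000e-03 7.0000e-03 6.3969e+01]
adapter [0.7499 0.1465 0.0456] [0.7492 0.1458 0.0191] 109 [ 0.032  0.041 28.944]
adapter2 [ 0.8753 -0.0959  0.0969] [ 0.8665 -0.0961  0.0177] 291 [9.3000e-02 4.4000e-02 7.5832e+01]
case [ 0.61   -0.4811  0.1222] [ 0.6058 -0.4766  0.0487] 740 [7.50e-02 1.07e-01 8.65e+01]
purpR [ 0.5544 -0.3757  0.0648] [ 0.5537 -0.3756  0.0671] 317 [6.2000e-02 6.2000e-02 8.9075e+01]
purpL [ 0.3564 -0.2869  0.0644] [ 0.3562 -0.2872  0.067 ] 357 [ 0.062  0.063 25.287]
orange [ 0.3715 -0.183   0.0641] [ 0.371  -0.183   0.0667] 352 [6.1000e-02 6.0000e-02 8.9417e+01]
yellow [ 0.4758 -0.4755  0.0659] [ 0.4764 -0.4759  0.0674] 332 [ 0.062  0.062 24.689]
```

Emit:
arm_command --targets '[{"x": 0.5,"y": -0.6,"z": 0.1,"rz": -0.615},{"x": 0.5,"y": -0.6,"z": 0.1,"rz": -0.615},{"x": 0.5,"y": -0.6,"z": 0.1,"rz": -0.615},{"x": 0.5,"y": -0.6,"z": 0.1,"rz": -0.615},{"x": 0.5,"y": -0.6,"z": 0.1,"rz": -0.615},{"x": 0.5,"y": -0.6,"z": 0.1,"rz": -0.615},{"x": 0.5,"y": -0.6,"z": 0.1,"rz": -0.615},{"x": 0.5,"y": -0.6,"z": 0.1,"rz": -0.615},{"x": 0.5,"y": -0.6,"z": 0.1,"rz": -0.615},{"x": 0.5,"y": -0.6,"z": 0.1,"rz": -0.615}]' --squeeze 15

```text
schema error: expected keys x, y, z, rx, ry, rz, claw
```

Emit:
arm_command --targets '[{"x": 0.5,"y": -0.6,"z": 0.1,"rx": 0,"ry": 0,"rz": -0.615,"claw": 0},{"x": 0.5,"y": -0.6,"z": 0.1,"rx": 0,"ry": 0,"rz": -0.615,"claw": 0},{"x": 0.5,"y": -0.6,"z": 0.1,"rx": 0,"ry": 0,"rz": -0.615,"claw": 0},{"x": 0.5,"y": -0.6,"z": 0.1,"rx": 0,"ry": 0,"rz": -0.615,"claw": 0},{"x": 0.5,"y": -0.6,"z": 0.1,"rx": 0,"ry": 0,"rz": -0.615,"claw": 0},{"x": 0.5,"y": -0.6,"z": 0.1,"rx": 0,"ry": 0,"rz": -0.615,"claw": 0},{"x": 0.5,"y": -0.6,"z": 0.1,"rx": 0,"ry": 0,"rz": -0.615,"claw": 0},{"x": 0.5,"y": -0.6,"z": 0.1,"rx": 0,"ry": 0,"rz": -0.615,"claw": 0},{"x": 0.5,"y": -0.6,"z": 0.1,"rx": 0,"ry": 0,"rz": -0.615,"claw": 0},{"x": 0.5,"y": -0.6,"z": 0.1,"rx": 0,"ry": 0,"rz": -0.615,"claw": 0}]' --squeeze 15

```text
t: 0.93
tool_pos: [0.4518, 0.2622, 0.283]
orientation: [2.228, 2.212, -0.0]
force: [0.7, 0.3, 0.2]
opening: 0.0933
gripper_force: 0.0
```

Emit:
arm_command --targets '[{"x": 0,"y": -0.8,"z": 0,"rx": 0,"ry": 0,"rz": -0.6,"claw": 110},{"x": 0,"y": -0.8,"z": 0,"rx": 0,"ry": 0,"rz": -0.6,"claw": 110},{"x": 0,"y": -0.8,"z": 0,"rx": 0,"ry": 0,"rz": -0.6,"claw": 110},{"x": 0,"y": -0.8,"z": 0,"rx": 0,"ry": 0,"rz": -0.6,"claw": 110},{"x": 0,"y": -0.8,"z": 0,"rx": 0,"ry": 0,"rz": -0.6,"claw": 110},{"x": 0,"y": -0.8,"z": 0,"rx": 0,"ry": 0,"rz": -0.6,"claw": 110},{"x": 0,"y": -0.8,"z": 0,"rx": 0,"ry": 0,"rz": -0.6,"claw": 110},{"x": 0,"y": -0.8,"z": 0,"rx": 0,"ry": 0,"rz": -0.6,"claw": 110},{"x": 0,"y": -0.8,"z": 0,"rx": 0,"ry": 0,"rz": -0.6,"claw": 110},{"x": 0,"y": -0.8,"z": 0,"rx": 0,"ry": 0,"rz": -0.6,"claw": 110}]'

```text
t: 1.77
tool_pos: [0.4485, -0.1377, 0.2823]
orientation: [3.089, 0.568, -0.001]
force: [0.3, 0.2, -0.2]
opening: 0.0527
gripper_force: 0.0
```

Emit:
arm_command --targets '[{"x": -0.06,"y": -0.48,"z": 0,"rx": 0,"ry": 0,"rz": -0.185,"claw": 110},{"x": -0.06,"y": -0.48,"z": 0,"rx": 0,"ry": 0,"rz": -0.185,"claw": 110},{"x": -0.06,"y": -0.48,"z": 0,"rx": 0,"ry": 0,"rz": -0.185,"claw": 110},{"x": -0.06,"y": -0.48,"z": 0,"rx": 0,"ry": 0,"rz": -0.185,"claw": 110},{"x": -0.06,"y": -0.48,"z": 0,"rx": 0,"ry": 0,"rz": -0.185,"claw": 110},{"x": -0.06,"y": -0.48,"z": 0,"rx": 0,"ry": 0,"rz": -0.185,"claw": 110},{"x": -0.06,"y": -0.48,"z": 0,"rx": 0,"ry": 0,"rz": -0.185,"claw": 110},{"x": -0.06,"y": -0.48,"z": 0,"rx": 0,"ry": 0,"rz": -0.185,"claw": 110},{"x": -0.06,"y": -0.48,"z": 0,"rx": 0,"ry": 0,"rz": -0.185,"claw": 110},{"x": -0.06,"y": -0.48,"z": 0,"rx": 0,"ry": 0,"rz": -0.185,"claw": 110}]'

```text
t: 2.6
tool_pos: [0.4197, -0.3731, 0.2825]
orientation: [-3.141, -0.006, 0.0]
force: [0.4, -0.2, -0.6]
opening: 0.0527
gripper_force: 0.0
```

```bash
python3 - <<'E'
from h import *
c,im,d=cam('wrist','w1.png');np.savez('w1.npz',im=im,d=d)
s=robot.read_state();print(s['t'],s['tool_pos'],s['orientation'],s['q'],s['opening']);print(c)
E
```

```text
2.65 [ 0.41980363 -0.37294294  0.28271229] [-3.14138927e+00 -6.70885615e-03 -2.22522683e-04] [-8.17814844e-01  1.05649492e-02  1.52309345e+00  2.37610741e-04
  1.60798105e+00  7.48719051e-01] 0.0529866472774198
{'intrinsics': array([[283.27358051,   0.        , 255.91953433],
       [  0.        , 283.27358051, 197.62242388],
       [  0.        ,   0.        ,   1.        ]]), 'dist': array([-0.0284642,  0.       ,  0.       ,  0.       ,  0.       ]), 'origin': array([ 0.50088971, -0.37226207,  0.43422892]), 'orientation': array([-0.22982005,  0.23019037, -1.55461267])}
```

View pics/w1.png

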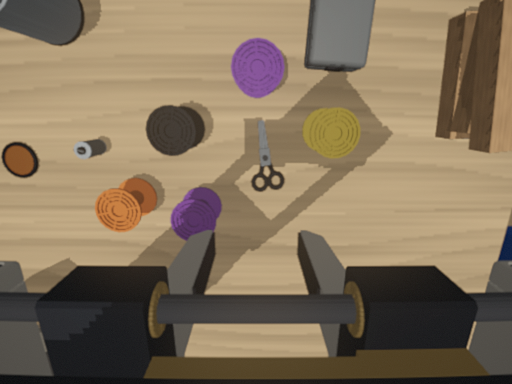

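The wrist view shows the scissors with tips at about (262,118), rings around (268,182) and the block at about (265,158). The fingers lie below them in the image.

```bash
python3 - <<'E'
from h import *
c=robot.get_calibration('wrist');z=np.load('w1.npz');im=z['im'];
h=im.astype(int);sat=h.max(2)-h.min(2)
m=np.zeros(sat.shape,np.uint8);m[108:200,240:292]=(sat<35)[108:200,240:292]
n,l,st,ce=cv2.connectedComponentsWithStats(m);k=1+np.argmax(st[1:,4]);print(st[k],ce[k])
v,u=np.nonzero(l==k);p=onplane(c,np.c_[u,v],.004)[:,:2]
m0,ev,_=cv2.PCACompute2(p.astype(np.float32),None);a=ev[0]*np.sign(ev[0][0]);t=(p-m0)@a;s=(p-m0)@[-a[1],a[0]]
print('ang deg',np.degrees(np.arctan2(a[1],a[0])),'len',np.ptp(t),'mid',m0[0]+a*(t.min()+t.max())/2)
for lo in np.arange(t.min(),t.max(),.01):
    q=s[(t>=lo)&(t<lo+.01)];print(round(float(lo+.005-(t.min()+t.max())/2),3),q.min().round(4),q.max().round(4),len(q))
E
```

```text
[252 120  32  71 784] [265.07270408 160.18494898]
ang deg 7.502034 len 0.10634574754240246 mid [ 0.43780047 -0.3852356 ]
-0.048 -0.0238 0.0238 119
-0.038 -0.0244 0.0249 89
-0.028 -0.022 0.0219 103
-0.018 -0.0095 0.0097 55
-0.008 -0.0085 0.0084 72
0.002 -0.0085 0.0086 77
0.012 -0.0081 0.0075 67
0.022 -0.0064 0.0064 60
0.032 -0.0061 0.0066 60
0.042 -0.0057 0.0053 53
0.052 -0.0051 0.004 29
```

Emit:
arm_command --targets '[{"x": 0.038,"y": -0.022,"z": -0.2,"rx": 0,"ry": 0,"rz": 0.065,"claw": 110},{"x": 0.038,"y": -0.022,"z": -0.2,"rx": 0,"ry": 0,"rz": 0.065,"claw": 110},{"x": 0.038,"y": -0.022,"z": -0.2,"rx": 0,"ry": 0,"rz": 0.065,"claw": 110},{"x": 0.038,"y": -0.022,"z": -0.27,"rx": 0,"ry": 0,"rz": 0.065,"claw": 110},{"x": 0.038,"y": -0.022,"z": -0.34,"rx": 0,"ry": 0,"rz": 0.065,"claw": 110},{"x": 0.038,"y": -0.022,"z": -0.41,"rx": 0,"ry": 0,"rz": 0.065,"claw": 110},{"x": 0.038,"y": -0.022,"z": -0.47,"rx": 0,"ry": 0,"rz": 0.065,"claw": 110},{"x": 0.038,"y": -0.022,"z": -0.51,"rx": 0,"ry": 0,"rz": 0.065,"claw": 110},{"x": 0.038,"y": -0.022,"z": -0.53,"rx": 0,"ry": 0,"rz": 0.065,"claw": 110},{"x": 0.038,"y": -0.022,"z": -0.532,"rx": 0,"ry": 0,"rz": 0.065,"claw": 110}]'

```text
t: 3.48
tool_pos: [0.4383, -0.3835, 0.0156]
orientation: [-3.133, -0.211, 0.002]
force: [0.4, -0.2, 0.2]
opening: 0.053
gripper_force: 0.0
```

Emit:
arm_command --targets '[{"x": 0,"y": 0,"z": 0,"rx": 0,"ry": 0,"rz": 0,"claw": 255},{"x": 0,"y": 0,"z": 0,"rx": 0,"ry": 0,"rz": 0,"claw": 255},{"x": 0,"y": 0,"z": 0,"rx": 0,"ry": 0,"rz": 0,"claw": 255},{"x": 0,"y": 0,"z": 0,"rx": 0,"ry": 0,"rz": 0,"claw": 255},{"x": 0,"y": 0,"z": 0,"rx": 0,"ry": 0,"rz": 0,"claw": 255},{"x": 0,"y": 0,"z": 0,"rx": 0,"ry": 0,"rz": 0,"claw": 255},{"x": 0,"y": 0,"z": 0,"rx": 0,"ry": 0,"rz": 0,"claw": 255},{"x": 0,"y": 0,"z": 0,"rx": 0,"ry": 0,"rz": 0,"claw": 255},{"x": 0,"y": 0,"z": 0,"rx": 0,"ry": 0,"rz": 0,"claw": 255}]'

```text
t: 4.23
tool_pos: [0.4386, -0.3853, 0.0169]
orientation: [3.134, 0.208, 0.001]
force: [1.0, -0.6, 1.3]
opening: 0.016
gripper_force: 15.0
```

Emit:
arm_command --targets '[{"x": 0,"y": 0,"z": 0.08,"rx": 0,"ry": 0,"rz": 0,"claw": 255},{"x": 0,"y": 0,"z": 0.16,"rx": 0,"ry": 0,"rz": 0,"claw": 255},{"x": 0,"y": 0,"z": 0.24,"rx": 0,"ry": 0,"rz": 0,"claw": 255},{"x": 0.2,"y": 0.5,"z": 0.38,"rx": 0,"ry": 0,"rz": -0.065,"claw": 255},{"x": 0.2,"y": 0.5,"z": 0.38,"rx": 0,"ry": 0,"rz": -0.065,"claw": 255},{"x": 0.2,"y": 0.5,"z": 0.38,"rx": 0,"ry": 0,"rz": -0.065,"claw": 255},{"x": 0.2,"y": 0.5,"z": 0.38,"rx": 0,"ry": 0,"rz": -0.065,"claw": 255},{"x": 0.2,"y": 0.5,"z": 0.38,"rx": 0,"ry": 0,"rz": -0.065,"claw": 255},{"x": 0.2,"y": 0.5,"z": 0.38,"rx": 0,"ry": 0,"rz": -0.065,"claw": 255},{"x": 0.2,"y": 0.5,"z": 0.38,"rx": 0,"ry": 0,"rz": -0.065,"claw": 255}]'

```text
t: 5.07
tool_pos: [0.5392, -0.132, 0.2076]
orientation: [-3.141, -0.006, -0.002]
force: [-0.2, -1.2, -0.1]
opening: 0.0158
gripper_force: 15.0
```

Emit:
arm_command --targets '[{"x": 0.192,"y": 0.472,"z": 0,"rx": 0,"ry": 0,"rz": 0,"claw": 255},{"x": 0.192,"y": 0.472,"z": 0,"rx": 0,"ry": 0,"rz": 0,"claw": 255},{"x": 0.192,"y": 0.472,"z": 0,"rx": 0,"ry": 0,"rz": 0,"claw": 255},{"x": 0.192,"y": 0.472,"z": 0,"rx": 0,"ry": 0,"rz": 0,"claw": 255},{"x": 0.192,"y": 0.472,"z": 0,"rx": 0,"ry": 0,"rz": 0,"claw": 255},{"x": 0.192,"y": 0.472,"z": 0,"rx": 0,"ry": 0,"rz": 0,"claw": 255},{"x": 0.192,"y": 0.472,"z": 0,"rx": 0,"ry": 0,"rz": 0,"claw": 255},{"x": 0.192,"y": 0.472,"z": 0,"rx": 0,"ry": 0,"rz": 0,"claw": 255},{"x": 0.192,"y": 0.472,"z": 0,"rx": 0,"ry": 0,"rz": 0,"claw": 255},{"x": 0.192,"y": 0.472,"z": 0,"rx": 0,"ry": 0,"rz": 0,"claw": 255}]'

```text
t: 5.9
tool_pos: [0.634, 0.0995, 0.2064]
orientation: [3.141, 0.003, -0.001]
force: [-0.0, 1.1, 0.2]
opening: 0.0158
gripper_force: 15.0
```

```bash
python3 - <<'E'
from h import *
c,im,d=cam('wrist','w2.png');np.savez('w2.npz',im=im,d=d)
print(robot.read_state()['tool_pos'])
E
```

```text
[0.63407649 0.09926394 0.20654693]
```

View pics/w2.png

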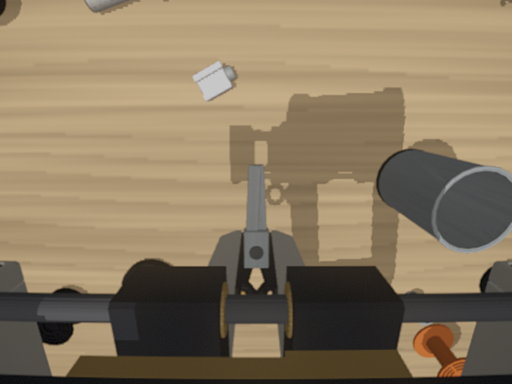

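The wrist view shows the scissors held straight along x, blades up the image from (257,250) to (257,165). The adapter is clear at (214,80).

Emit:
arm_command --targets '[{"x": 0,"y": 0,"z": -0.07,"rx": 0,"ry": 0,"rz": 0,"claw": 255},{"x": 0,"y": 0,"z": -0.14,"rx": 0,"ry": 0,"rz": 0,"claw": 255},{"x": 0,"y": 0,"z": -0.21,"rx": 0,"ry": 0,"rz": 0,"claw": 255},{"x": 0,"y": 0,"z": -0.27,"rx": 0,"ry": 0,"rz": 0,"claw": 255},{"x": 0,"y": 0,"z": -0.32,"rx": 0,"ry": 0,"rz": 0,"claw": 255},{"x": 0,"y": 0,"z": -0.35,"rx": 0,"ry": 0,"rz": 0,"claw": 255},{"x": 0,"y": 0,"z": -0.37,"rx": 0,"ry": 0,"rz": 0,"claw": 255},{"x": 0,"y": 0,"z": -0.38,"rx": 0,"ry": 0,"rz": 0,"claw": 255},{"x": 0,"y": 0,"z": -0.38,"rx": 0,"ry": 0,"rz": 0,"claw": 255},{"x": 0,"y": 0,"z": -0.38,"rx": 0,"ry": 0,"rz": 0,"claw": 255}]'

```text
t: 6.78
tool_pos: [0.6358, 0.1006, 0.0184]
orientation: [-3.141, -0.003, -0.004]
force: [0.4, -0.2, -0.7]
opening: 0.0156
gripper_force: 15.0
```

Emit:
arm_command --targets '[{"x": 0,"y": 0,"z": 0,"rx": 0,"ry": 0,"rz": 0,"claw": 150},{"x": 0,"y": 0,"z": 0,"rx": 0,"ry": 0,"rz": 0,"claw": 150},{"x": 0,"y": 0,"z": 0,"rx": 0,"ry": 0,"rz": 0,"claw": 150},{"x": 0,"y": 0,"z": 0,"rx": 0,"ry": 0,"rz": 0,"claw": 150},{"x": 0,"y": 0,"z": 0.05,"rx": 0,"ry": 0,"rz": 0,"claw": 150},{"x": 0,"y": 0,"z": 0.12,"rx": 0,"ry": 0,"rz": 0,"claw": 150},{"x": 0,"y": 0,"z": 0.2,"rx": 0,"ry": 0,"rz": 0,"claw": 150},{"x": 0,"y": 0,"z": 0.28,"rx": 0,"ry": 0,"rz": 0,"claw": 150},{"x": 0,"y": 0,"z": 0.36,"rx": 0,"ry": 0,"rz": 0,"claw": 150},{"x": 0,"y": 0,"z": 0.4,"rx": 0,"ry": 0,"rz": 0,"claw": 150}]'

```text
t: 7.62
tool_pos: [0.6364, 0.1012, 0.2235]
orientation: [-3.141, -0.005, -0.012]
force: [1.5, -1.3, 0.7]
opening: 0.0385
gripper_force: 0.0
```

Emit:
arm_command --targets '[{"x": -0.31,"y": -0.732,"z": 0,"rx": 0,"ry": 0,"rz": 0.6,"claw": 0},{"x": -0.31,"y": -0.732,"z": 0,"rx": 0,"ry": 0,"rz": 0.6,"claw": 0},{"x": -0.31,"y": -0.732,"z": 0,"rx": 0,"ry": 0,"rz": 0.6,"claw": 0},{"x": -0.31,"y": -0.732,"z": 0,"rx": 0,"ry": 0,"rz": 0.6,"claw": 0},{"x": -0.31,"y": -0.732,"z": 0,"rx": 0,"ry": 0,"rz": 0.6,"claw": 0},{"x": -0.31,"y": -0.732,"z": 0,"rx": 0,"ry": 0,"rz": 0.6,"claw": 0},{"x": -0.31,"y": -0.732,"z": 0,"rx": 0,"ry": 0,"rz": 0.6,"claw": 0},{"x": -0.31,"y": -0.732,"z": 0,"rx": 0,"ry": 0,"rz": 0.6,"claw": 0},{"x": -0.31,"y": -0.732,"z": 0,"rx": 0,"ry": 0,"rz": 0.6,"claw": 0},{"x": -0.31,"y": -0.732,"z": 0,"rx": 0,"ry": 0,"rz": 0.6,"claw": 0}]'

```text
t: 8.45
tool_pos: [0.4816, -0.2598, 0.217]
orientation: [2.612, 1.745, 0.001]
force: [0.5, 0.1, -0.8]
opening: 0.0927
gripper_force: 0.0
```

Emit:
arm_command --targets '[{"x": 0,"y": 0,"z": 0,"rx": 0,"ry": 0,"rz": 0.185,"claw": 0},{"x": 0,"y": 0,"z": 0,"rx": 0,"ry": 0,"rz": 0.185,"claw": 0},{"x": 0,"y": 0,"z": -0.05,"rx": 0,"ry": 0,"rz": 0.185,"claw": 0},{"x": 0,"y": 0,"z": -0.12,"rx": 0,"ry": 0,"rz": 0.185,"claw": 0},{"x": 0,"y": 0,"z": -0.19,"rx": 0,"ry": 0,"rz": 0.185,"claw": 0},{"x": 0,"y": 0,"z": -0.25,"rx": 0,"ry": 0,"rz": 0.185,"claw": 0},{"x": 0,"y": 0,"z": -0.3,"rx": 0,"ry": 0,"rz": 0.185,"claw": 0},{"x": 0,"y": 0,"z": -0.32,"rx": 0,"ry": 0,"rz": 0.185,"claw": 0},{"x": 0,"y": 0,"z": -0.32,"rx": 0,"ry": 0,"rz": 0.185,"claw": 0}]'

```text
t: 9.2
tool_pos: [0.4805, -0.2569, 0.0538]
orientation: [-2.249, -2.186, 0.002]
force: [-0.3, 0.3, 0.4]
opening: 0.0932
gripper_force: 0.0
```

```bash
python3 - <<'E'
from h import *
c,im,d=cam('top','t2.png');np.savez('t2.npz',im=im,d=d);cw=robot.get_calibration('wrist');_,wi,_=cam('wrist','w3.png')
cv2.imwrite('pics/c3.png',np.hstack([cv2.resize(im[90:270,180:400],(440,360)),wi[:360,:,][:,76:436]])[:,:,::-1])
s=robot.read_state();print(s['tool_pos'],s['orientation'])
print(blob(c,d,237,170,22,.005,.03))
E
```

```text
[ 0.48305296 -0.25859352  0.05776368] [2.25220270e+00 2.18900179e+00 3.24136935e-04]
(array([0.6254, 0.0923, 0.0659]), array([0.6223, 0.0985, 0.0079]), 68, array([4.2000e-02, 5.7000e-02, 7.4958e+01]))
```

View pics/c3.png

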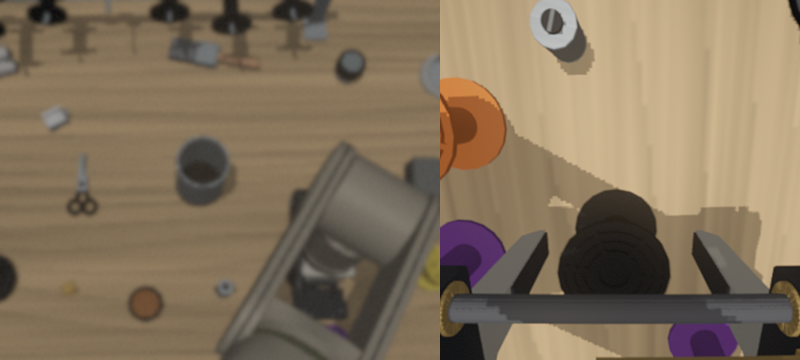

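Scissors now lie straight beside the tank (left half of the picture, (83,185)). The fingers straddle the tall reel (right half, (613,270)). TCP is about 6 mm off, so I'll correct and close.

Emit:
arm_command --targets '[{"x": -0.008,"y": -0.013,"z": 0,"rx": 0,"ry": 0,"rz": 0.014,"claw": 0},{"x": -0.008,"y": -0.013,"z": 0,"rx": 0,"ry": 0,"rz": 0.014,"claw": 0},{"x": -0.008,"y": -0.013,"z": 0,"rx": 0,"ry": 0,"rz": 0.014,"claw": 255},{"x": -0.008,"y": -0.013,"z": 0,"rx": 0,"ry": 0,"rz": 0.014,"claw": 255},{"x": -0.008,"y": -0.013,"z": 0,"rx": 0,"ry": 0,"rz": 0.014,"claw": 255},{"x": -0.008,"y": -0.013,"z": 0,"rx": 0,"ry": 0,"rz": 0.014,"claw": 255},{"x": -0.008,"y": -0.013,"z": 0,"rx": 0,"ry": 0,"rz": 0.014,"claw": 255},{"x": -0.008,"y": -0.013,"z": 0,"rx": 0,"ry": 0,"rz": 0.014,"claw": 255},{"x": -0.008,"y": -0.013,"z": 0,"rx": 0,"ry": 0,"rz": 0.014,"claw": 255}]' --squeeze 15

```text
t: 10.05
tool_pos: [0.4786, -0.2647, 0.0568]
orientation: [2.222, 2.221, 0.0]
force: [-1.0, 0.6, 3.0]
opening: 0.0638
gripper_force: 15.0
```

Emit:
arm_command --targets '[{"x": 0,"y": 0,"z": 0.05,"rx": 0,"ry": 0,"rz": 0,"claw": 255},{"x": 0,"y": 0,"z": 0.12,"rx": 0,"ry": 0,"rz": 0,"claw": 255},{"x": 0,"y": 0,"z": 0.19,"rx": 0,"ry": 0,"rz": 0,"claw": 255},{"x": 0,"y": 0,"z": 0.26,"rx": 0,"ry": 0,"rz": 0,"claw": 255},{"x": 0,"y": 0,"z": 0.32,"rx": 0,"ry": 0,"rz": 0,"claw": 255},{"x": 0.03,"y": 0.05,"z": 0.36,"rx": 0,"ry": 0,"rz": 0,"claw": 255},{"x": 0.06,"y": 0.11,"z": 0.36,"rx": 0,"ry": 0,"rz": 0,"claw": 255},{"x": 0.1,"y": 0.17,"z": 0.36,"rx": 0,"ry": 0,"rz": 0,"claw": 255},{"x": 0.14,"y": 0.23,"z": 0.36,"rx": 0,"ry": 0,"rz": 0,"claw": 255},{"x": 0.17,"y": 0.29,"z": 0.36,"rx": 0,"ry": 0,"rz": 0,"claw": 255}]'

```text
t: 10.88
tool_pos: [0.5644, -0.1183, 0.2366]
orientation: [2.222, 2.22, 0.0]
force: [-0.2, -0.1, -1.2]
opening: 0.0638
gripper_force: 15.0
```

Emit:
arm_command --targets '[{"x": 0.035,"y": 0.06,"z": 0,"rx": 0,"ry": 0,"rz": 0,"claw": 255},{"x": 0.07,"y": 0.12,"z": 0,"rx": 0,"ry": 0,"rz": 0,"claw": 255},{"x": 0.105,"y": 0.18,"z": 0,"rx": 0,"ry": 0,"rz": 0,"claw": 255},{"x": 0.13,"y": 0.22,"z": 0,"rx": 0,"ry": 0,"rz": 0,"claw": 255},{"x": 0.141,"y": 0.242,"z": 0,"rx": 0,"ry": 0,"rz": 0,"claw": 255},{"x": 0.141,"y": 0.242,"z": 0,"rx": 0,"ry": 0,"rz": 0,"claw": 255},{"x": 0.141,"y": 0.242,"z": 0,"rx": 0,"ry": 0,"rz": 0,"claw": 255},{"x": 0.141,"y": 0.242,"z": 0,"rx": 0,"ry": 0,"rz": 0,"claw": 255},{"x": 0.141,"y": 0.242,"z": 0,"rx": 0,"ry": 0,"rz": 0,"claw": 255}]'

```text
t: 11.63
tool_pos: [0.6335, -0.0004, 0.2367]
orientation: [2.224, 2.219, -0.001]
force: [0.7, -0.2, -0.3]
opening: 0.0638
gripper_force: 15.0
```

```bash
python3 - <<'E'
from h import *
c,im,d=cam('scene','s3.png')
print(robot.read_state()['tool_pos'])
E
```

```text
[ 6.33586545e-01 -2.95406719e-04  2.36793373e-01]
```

View pics/s3.png

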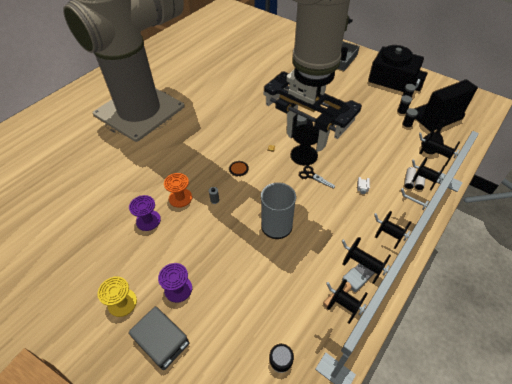

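The scene view shows the tall reel held upright at (305,150) and the scissors at (318,177), with nothing else disturbed. Next I lower and release it.

Emit:
arm_command --targets '[{"x": 0,"y": 0,"z": -0.07,"rx": 0,"ry": 0,"rz": 0,"claw": 255},{"x": 0,"y": 0,"z": -0.14,"rx": 0,"ry": 0,"rz": 0,"claw": 255},{"x": 0,"y": 0,"z": -0.21,"rx": 0,"ry": 0,"rz": 0,"claw": 255},{"x": 0,"y": 0,"z": -0.27,"rx": 0,"ry": 0,"rz": 0,"claw": 255},{"x": 0,"y": 0,"z": -0.31,"rx": 0,"ry": 0,"rz": 0,"claw": 255},{"x": 0,"y": 0,"z": -0.34,"rx": 0,"ry": 0,"rz": 0,"claw": 255},{"x": 0,"y": 0,"z": -0.355,"rx": 0,"ry": 0,"rz": 0,"claw": 255},{"x": 0,"y": 0,"z": -0.36,"rx": 0,"ry": 0,"rz": 0,"claw": 255},{"x": 0,"y": 0,"z": -0.36,"rx": 0,"ry": 0,"rz": 0,"claw": 255},{"x": 0,"y": 0,"z": -0.36,"rx": 0,"ry": 0,"rz": 0,"claw": 255}]'

```text
t: 12.52
tool_pos: [0.6345, 0.0006, 0.0576]
orientation: [2.222, 2.219, 0.001]
force: [-0.6, 0.0, -1.0]
opening: 0.064
gripper_force: 15.0
```

Emit:
arm_command --targets '[{"x": 0,"y": 0,"z": 0,"rx": 0,"ry": 0,"rz": 0,"claw": 20},{"x": 0,"y": 0,"z": 0,"rx": 0,"ry": 0,"rz": 0,"claw": 20},{"x": 0,"y": 0,"z": 0,"rx": 0,"ry": 0,"rz": 0,"claw": 20},{"x": 0,"y": 0,"z": 0,"rx": 0,"ry": 0,"rz": 0,"claw": 20},{"x": 0,"y": 0,"z": 0.05,"rx": 0,"ry": 0,"rz": 0,"claw": 20},{"x": 0,"y": 0,"z": 0.12,"rx": 0,"ry": 0,"rz": 0,"claw": 20},{"x": 0,"y": 0,"z": 0.2,"rx": 0,"ry": 0,"rz": 0,"claw": 20},{"x": 0,"y": 0,"z": 0.28,"rx": 0,"ry": 0,"rz": 0,"claw": 0},{"x": 0,"y": 0,"z": 0.36,"rx": 0,"ry": 0,"rz": 0,"claw": 0}]'

```text
t: 13.27
tool_pos: [0.6336, 0.0013, 0.2385]
orientation: [-2.222, -2.221, 0.0]
force: [0.2, 0.0, 0.5]
opening: 0.0917
gripper_force: 0.0
```

Emit:
arm_command --targets '[{"x": -0.035,"y": 0.066,"z": 0,"rx": 0,"ry": 0,"rz": 0,"claw": 0},{"x": -0.07,"y": 0.132,"z": 0,"rx": 0,"ry": 0,"rz": 0,"claw": 0},{"x": -0.105,"y": 0.198,"z": 0,"rx": 0,"ry": 0,"rz": 0,"claw": 0},{"x": -0.14,"y": 0.264,"z": 0,"rx": 0,"ry": 0,"rz": 0,"claw": 0},{"x": -0.175,"y": 0.33,"z": 0,"rx": 0,"ry": 0,"rz": 0,"claw": 0},{"x": -0.21,"y": 0.396,"z": 0,"rx": 0,"ry": 0,"rz": 0,"claw": 0},{"x": -0.245,"y": 0.462,"z": 0,"rx": 0,"ry": 0,"rz": 0,"claw": 0},{"x": -0.28,"y": 0.528,"z": 0,"rx": 0,"ry": 0,"rz": 0,"claw": 0},{"x": -0.315,"y": 0.594,"z": 0,"rx": 0,"ry": 0,"rz": 0,"claw": 0},{"x": -0.35,"y": 0.66,"z": 0,"rx": 0,"ry": 0,"rz": 0,"claw": 0}]'

```text
t: 14.1
tool_pos: [0.4579, 0.3328, 0.237]
orientation: [2.222, 2.221, 0.001]
force: [0.8, 1.0, 0.3]
opening: 0.093
gripper_force: 0.0
```

Emit:
arm_command --targets '[{"x": -0.03,"y": 0.06,"z": 0,"rx": 0,"ry": 0,"rz": 0,"claw": 0},{"x": -0.048,"y": 0.102,"z": -0.05,"rx": 0,"ry": 0,"rz": 0,"claw": 0},{"x": -0.048,"y": 0.102,"z": -0.11,"rx": 0,"ry": 0,"rz": 0,"claw": 0},{"x": -0.048,"y": 0.102,"z": -0.18,"rx": 0,"ry": 0,"rz": 0,"claw": 0},{"x": -0.048,"y": 0.102,"z": -0.25,"rx": 0,"ry": 0,"rz": 0,"claw": 0},{"x": -0.048,"y": 0.102,"z": -0.31,"rx": 0,"ry": 0,"rz": 0,"claw": 0},{"x": -0.048,"y": 0.102,"z": -0.36,"rx": 0,"ry": 0,"rz": 0,"claw": 0},{"x": -0.048,"y": 0.102,"z": -0.39,"rx": 0,"ry": 0,"rz": 0,"claw": 0},{"x": -0.048,"y": 0.102,"z": -0.404,"rx": 0,"ry": 0,"rz": 0,"claw": 0},{"x": -0.048,"y": 0.102,"z": -0.404,"rx": 0,"ry": 0,"rz": 0,"claw": 0}]'

```text
t: 14.93
tool_pos: [0.4338, 0.3814, 0.0328]
orientation: [-2.222, -2.221, 0.005]
force: [-0.1, -0.2, -0.4]
opening: 0.0932
gripper_force: 0.0
```

```bash
python3 - <<'E'
from h import *
c,im,d=cam('top','t4.png');_,wi,_=cam('wrist','w4.png')
cv2.imwrite('pics/c4.png',np.hstack([cv2.resize(im[90:270,180:400],(440,360)),wi[:360,:,][:,76:436]])[:,:,::-1])
s=robot.read_state();print(s['tool_pos'],s['orientation'])
P=cloud(c,d)
print('reel',blob(c,d,255,172,16,.055,.085)); print('tank',blob(c,d,281,176,20,.11,.14))
E
```

```text
[0.43554435 0.38268162 0.03569153] [2.22187139e+00 2.22078418e+00 1.86639270e-03]
reel (array([0.6362, 0.    , 0.0646]), array([6.359e-01, 2.000e-04, 6.690e-02]), 299, array([6.1000e-02, 6.1000e-02, 8.9591e+01]))
tank (array([ 0.6327, -0.0984,  0.0832]), array([ 0.636 , -0.0987,  0.1225]), 164, array([7.9000e-02, 8.1000e-02, 8.8969e+01]))
```

View pics/c4.png

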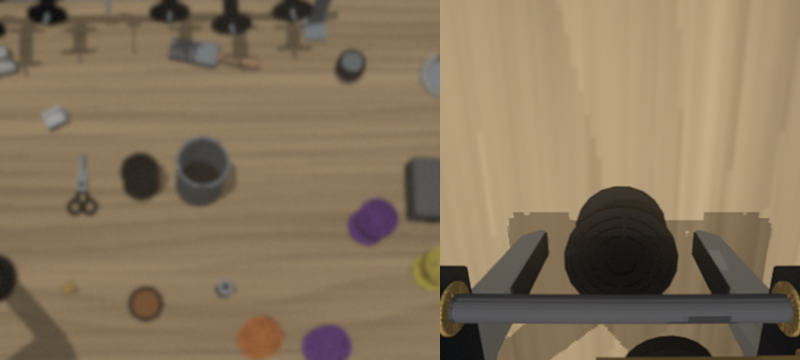

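The tall reel stands between scissors and tank (left half, (142,176)). The short reel is centred between the fingers (right half, (620,255)). Closing, then lifting.

Emit:
arm_command --targets '[{"x": 0,"y": 0,"z": 0,"rx": 0,"ry": 0,"rz": 0,"claw": 255},{"x": 0,"y": 0,"z": 0,"rx": 0,"ry": 0,"rz": 0,"claw": 255},{"x": 0,"y": 0,"z": 0,"rx": 0,"ry": 0,"rz": 0,"claw": 255},{"x": 0,"y": 0,"z": 0,"rx": 0,"ry": 0,"rz": 0,"claw": 255},{"x": 0,"y": 0,"z": 0,"rx": 0,"ry": 0,"rz": 0,"claw": 255},{"x": 0,"y": 0,"z": 0,"rx": 0,"ry": 0,"rz": 0,"claw": 255},{"x": 0,"y": 0,"z": 0,"rx": 0,"ry": 0,"rz": 0,"claw": 255}]'

```text
t: 15.62
tool_pos: [0.4353, 0.3824, 0.0352]
orientation: [2.222, 2.221, 0.001]
force: [-1.5, -0.4, 4.0]
opening: 0.0637
gripper_force: 15.0
```

Emit:
arm_command --targets '[{"x": 0,"y": 0,"z": 0.05,"rx": 0,"ry": 0,"rz": 0,"claw": 255},{"x": 0,"y": 0,"z": 0.12,"rx": 0,"ry": 0,"rz": 0,"claw": 255},{"x": 0,"y": 0,"z": 0.19,"rx": 0,"ry": 0,"rz": 0,"claw": 255},{"x": 0,"y": 0,"z": 0.26,"rx": 0,"ry": 0,"rz": 0,"claw": 255},{"x": 0.02,"y": -0.04,"z": 0.31,"rx": 0,"ry": 0,"rz": 0,"claw": 255},{"x": 0.05,"y": -0.1,"z": 0.34,"rx": 0,"ry": 0,"rz": 0,"claw": 255},{"x": 0.085,"y": -0.165,"z": 0.34,"rx": 0,"ry": 0,"rz": 0,"claw": 255},{"x": 0.12,"y": -0.23,"z": 0.34,"rx": 0,"ry": 0,"rz": 0,"claw": 255},{"x": 0.155,"y": -0.295,"z": 0.34,"rx": 0,"ry": 0,"rz": 0,"claw": 255},{"x": 0.19,"y": -0.36,"z": 0.34,"rx": 0,"ry": 0,"rz": 0,"claw": 255}]'

```text
t: 16.45
tool_pos: [0.5304, 0.2007, 0.2046]
orientation: [-2.222, -2.221, -0.0]
force: [0.6, 1.2, -0.5]
opening: 0.0639
gripper_force: 15.0
```

Emit:
arm_command --targets '[{"x": 0.035,"y": -0.065,"z": 0,"rx": 0,"ry": 0,"rz": 0,"claw": 255},{"x": 0.07,"y": -0.13,"z": 0,"rx": 0,"ry": 0,"rz": 0,"claw": 255},{"x": 0.105,"y": -0.195,"z": 0,"rx": 0,"ry": 0,"rz": 0,"claw": 255},{"x": 0.14,"y": -0.26,"z": 0,"rx": 0,"ry": 0,"rz": 0,"claw": 255},{"x": 0.175,"y": -0.32,"z": 0,"rx": 0,"ry": 0,"rz": 0,"claw": 255},{"x": 0.195,"y": -0.37,"z": 0,"rx": 0,"ry": 0,"rz": 0,"claw": 255},{"x": 0.208,"y": -0.402,"z": 0,"rx": 0,"ry": 0,"rz": 0,"claw": 255},{"x": 0.208,"y": -0.402,"z": 0,"rx": 0,"ry": 0,"rz": 0,"claw": 255},{"x": 0.208,"y": -0.402,"z": 0,"rx": 0,"ry": 0,"rz": 0,"claw": 255},{"x": 0.208,"y": -0.402,"z": 0,"rx": 0,"ry": 0,"rz": 0,"claw": 255}]'

```text
t: 17.28
tool_pos: [0.6335, 0.0024, 0.2044]
orientation: [-2.221, -2.221, 0.0]
force: [0.0, 1.6, 0.1]
opening: 0.0637
gripper_force: 15.0
```

```bash
python3 - <<'E'
from h import *
c,im,d=cam('scene'); cv2.imwrite('pics/s5.png',cv2.resize(im[40:260,200:440],None,fx=2,fy=2)[:,:,::-1])
print(robot.read_state()['tool_pos'])
E
```

```text
[0.63348962 0.00269394 0.20451034]
```

View pics/s5.png

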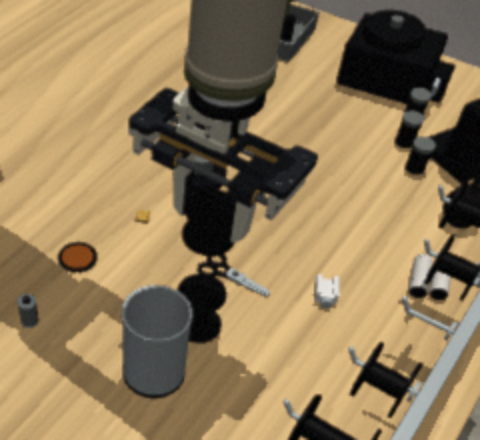

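The short reel is held upright above the tall one, which stands at (203,305) in the crop. I lower it onto it.

Emit:
arm_command --targets '[{"x": 0.002,"y": -0.002,"z": -0.05,"rx": 0,"ry": 0,"rz": 0,"claw": 255},{"x": 0.002,"y": -0.002,"z": -0.1,"rx": 0,"ry": 0,"rz": 0,"claw": 255},{"x": 0.002,"y": -0.002,"z": -0.14,"rx": 0,"ry": 0,"rz": 0,"claw": 255},{"x": 0.002,"y": -0.002,"z": -0.17,"rx": 0,"ry": 0,"rz": 0,"claw": 255},{"x": 0.002,"y": -0.002,"z": -0.185,"rx": 0,"ry": 0,"rz": 0,"claw": 255},{"x": 0.002,"y": -0.002,"z": -0.195,"rx": 0,"ry": 0,"rz": 0,"claw": 255},{"x": 0.002,"y": -0.002,"z": -0.201,"rx": 0,"ry": 0,"rz": 0,"claw": 255},{"x": 0.002,"y": -0.002,"z": -0.201,"rx": 0,"ry": 0,"rz": 0,"claw": 255},{"x": 0.002,"y": -0.002,"z": -0.201,"rx": 0,"ry": 0,"rz": 0,"claw": 255},{"x": 0.002,"y": -0.002,"z": -0.201,"rx": 0,"ry": 0,"rz": 0,"claw": 255}]'

```text
t: 18.17
tool_pos: [0.6358, 0.0003, 0.1055]
orientation: [2.221, 2.22, 0.002]
force: [0.6, 0.9, -0.9]
opening: 0.0637
gripper_force: 15.0
```

Emit:
arm_command --targets '[{"x": 0,"y": 0,"z": 0,"rx": 0,"ry": 0,"rz": 0,"claw": 20},{"x": 0,"y": 0,"z": 0,"rx": 0,"ry": 0,"rz": 0,"claw": 20},{"x": 0,"y": 0,"z": 0,"rx": 0,"ry": 0,"rz": 0,"claw": 20},{"x": 0,"y": 0,"z": 0,"rx": 0,"ry": 0,"rz": 0,"claw": 20},{"x": 0,"y": 0,"z": 0.04,"rx": 0,"ry": 0,"rz": 0,"claw": 20},{"x": 0,"y": 0,"z": 0.1,"rx": 0,"ry": 0,"rz": 0,"claw": 20},{"x": 0,"y": 0,"z": 0.17,"rx": 0,"ry": 0,"rz": 0,"claw": 20},{"x": 0,"y": 0,"z": 0.24,"rx": 0,"ry": 0,"rz": 0,"claw": 20},{"x": 0,"y": 0,"z": 0.24,"rx": 0,"ry": 0,"rz": 0,"claw": 20}]'

```text
t: 18.92
tool_pos: [0.6387, -0.0001, 0.2337]
orientation: [2.215, 2.214, 0.013]
force: [2.0, -0.2, 1.5]
opening: 0.0857
gripper_force: 0.0
```

Emit:
arm_command --targets '[{"x": -0.035,"y": 0.055,"z": 0,"rx": 0,"ry": 0,"rz": 0,"claw": 60},{"x": -0.075,"y": 0.115,"z": 0,"rx": 0,"ry": 0,"rz": 0,"claw": 60},{"x": -0.115,"y": 0.175,"z": 0,"rx": 0,"ry": 0,"rz": 0,"claw": 60},{"x": -0.155,"y": 0.235,"z": 0,"rx": 0,"ry": 0,"rz": 0,"claw": 60},{"x": -0.195,"y": 0.295,"z": 0,"rx": 0,"ry": 0,"rz": 0,"claw": 60},{"x": -0.235,"y": 0.355,"z": 0,"rx": 0,"ry": 0,"rz": 0,"claw": 60},{"x": -0.275,"y": 0.415,"z": 0,"rx": 0,"ry": 0,"rz": 0,"claw": 60},{"x": -0.305,"y": 0.465,"z": 0,"rx": 0,"ry": 0,"rz": 0,"claw": 60},{"x": -0.32,"y": 0.488,"z": -0.04,"rx": 0,"ry": 0,"rz": 0,"claw": 60},{"x": -0.32,"y": 0.488,"z": -0.1,"rx": 0,"ry": 0,"rz": 0,"claw": 60}]'

```text
t: 19.75
tool_pos: [0.4757, 0.248, 0.1775]
orientation: [2.217, 2.223, 0.012]
force: [0.9, 0.2, 0.1]
opening: 0.0713
gripper_force: 0.0
```

Emit:
arm_command --targets '[{"x": 0,"y": 0,"z": -0.06,"rx": 0,"ry": 0,"rz": 0,"claw": 60},{"x": 0,"y": 0,"z": -0.12,"rx": 0,"ry": 0,"rz": 0,"claw": 60},{"x": 0,"y": 0,"z": -0.18,"rx": 0,"ry": 0,"rz": 0,"claw": 60},{"x": 0,"y": 0,"z": -0.22,"rx": 0,"ry": 0,"rz": 0,"claw": 60},{"x": 0,"y": 0,"z": -0.24,"rx": 0,"ry": 0,"rz": 0,"claw": 60},{"x": 0,"y": 0,"z": -0.25,"rx": 0,"ry": 0,"rz": 0,"claw": 60},{"x": 0,"y": 0,"z": -0.25,"rx": 0,"ry": 0,"rz": 0,"claw": 60},{"x": 0,"y": 0,"z": -0.25,"rx": 0,"ry": 0,"rz": 0,"claw": 60}]'

```text
t: 20.42
tool_pos: [0.4759, 0.2446, 0.0504]
orientation: [2.222, 2.22, 0.003]
force: [-0.5, 0.4, 0.1]
opening: 0.0709
gripper_force: 0.0
```

```bash
python3 - <<'E'
from h import *
c,im,d=cam('top','t6.png');_,wi,_=cam('wrist','w6.png')
cv2.imwrite('pics/c6.png',np.hstack([cv2.resize(im[90:270,180:400],(440,360)),wi[:360,:,][:,76:436]])[:,:,::-1])
s=robot.read_state();print(s['tool_pos'],s['orientation'])
print('short',blob(c,d,255,172,20,.10,.13)); 
E
```

```text
[0.47644113 0.24475841 0.05106808] [2.22125554 2.21985617 0.00457488]
short (array([ 6.376e-01, -1.000e-04,  6.510e-02]), array([6.369e-01, 4.000e-04, 1.129e-01]), 321, array([5.900e-02, 6.300e-02, 8.921e+01]))
```

View pics/c6.png

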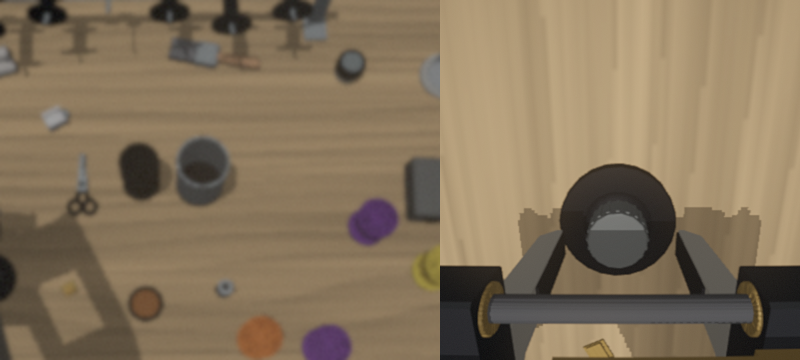

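The stack is aligned (left half, (140,170)). The lid cap is centred between the fingers (right half, (617,238)).

Emit:
arm_command --targets '[{"x": -0.002,"y": 0,"z": -0.02,"rx": 0,"ry": 0,"rz": 0,"claw": 60},{"x": -0.002,"y": 0,"z": -0.03,"rx": 0,"ry": 0,"rz": 0,"claw": 60},{"x": -0.002,"y": 0,"z": -0.03,"rx": 0,"ry": 0,"rz": 0,"claw": 255},{"x": -0.002,"y": 0,"z": -0.03,"rx": 0,"ry": 0,"rz": 0,"claw": 255},{"x": -0.002,"y": 0,"z": -0.03,"rx": 0,"ry": 0,"rz": 0,"claw": 255},{"x": -0.002,"y": 0,"z": -0.03,"rx": 0,"ry": 0,"rz": 0,"claw": 255},{"x": -0.002,"y": 0,"z": -0.03,"rx": 0,"ry": 0,"rz": 0,"claw": 255},{"x": -0.002,"y": 0,"z": -0.03,"rx": 0,"ry": 0,"rz": 0,"claw": 255},{"x": -0.002,"y": 0,"z": -0.03,"rx": 0,"ry": 0,"rz": 0,"claw": 255},{"x": -0.002,"y": 0,"z": -0.03,"rx": 0,"ry": 0,"rz": 0,"claw": 255}]' --squeeze 20

```text
t: 21.35
tool_pos: [0.4742, 0.2443, 0.0344]
orientation: [2.222, 2.221, 0.001]
force: [0.2, 0.6, 2.1]
opening: 0.0376
gripper_force: 20.0
```

Emit:
arm_command --targets '[{"x": 0,"y": 0,"z": 0.05,"rx": 0,"ry": 0,"rz": 0,"claw": 255},{"x": 0,"y": 0,"z": 0.12,"rx": 0,"ry": 0,"rz": 0,"claw": 255},{"x": 0,"y": 0,"z": 0.19,"rx": 0,"ry": 0,"rz": 0,"claw": 255},{"x": 0,"y": 0,"z": 0.26,"rx": 0,"ry": 0,"rz": 0,"claw": 255},{"x": 0,"y": -0.04,"z": 0.31,"rx": 0,"ry": 0,"rz": 0,"claw": 255},{"x": 0,"y": -0.1,"z": 0.33,"rx": 0,"ry": 0,"rz": 0,"claw": 255},{"x": 0,"y": -0.17,"z": 0.33,"rx": 0,"ry": 0,"rz": 0,"claw": 255},{"x": 0,"y": -0.24,"z": 0.33,"rx": 0,"ry": 0,"rz": 0,"claw": 255},{"x": 0,"y": -0.31,"z": 0.33,"rx": 0,"ry": 0,"rz": 0,"claw": 255},{"x": 0,"y": -0.38,"z": 0.33,"rx": 0,"ry": 0,"rz": 0,"claw": 255}]'

```text
t: 22.18
tool_pos: [0.4735, 0.0528, 0.1992]
orientation: [2.221, 2.221, 0.0]
force: [-0.2, -0.6, -1.3]
opening: 0.0375
gripper_force: 20.0
```

Emit:
arm_command --targets '[{"x": 0.02,"y": -0.06,"z": 0,"rx": 0,"ry": 0,"rz": 0,"claw": 255},{"x": 0.05,"y": -0.12,"z": 0,"rx": 0,"ry": 0,"rz": 0,"claw": 255},{"x": 0.085,"y": -0.18,"z": 0,"rx": 0,"ry": 0,"rz": 0,"claw": 255},{"x": 0.12,"y": -0.24,"z": 0,"rx": 0,"ry": 0,"rz": 0,"claw": 255},{"x": 0.16,"y": -0.3,"z": 0,"rx": 0,"ry": 0,"rz": 0,"claw": 255},{"x": 0.2,"y": -0.36,"z": 0,"rx": 0,"ry": 0,"rz": 0,"claw": 255},{"x": 0.24,"y": -0.42,"z": 0,"rx": 0,"ry": 0,"rz": 0,"claw": 255},{"x": 0.28,"y": -0.47,"z": 0,"rx": 0,"ry": 0,"rz": 0,"claw": 255},{"x": 0.306,"y": -0.5,"z": 0,"rx": 0,"ry": 0,"rz": 0,"claw": 255},{"x": 0.318,"y": -0.512,"z": 0,"rx": 0,"ry": 0,"rz": 0,"claw": 255}]'

```text
t: 23.02
tool_pos: [0.6337, -0.2044, 0.1982]
orientation: [-2.224, -2.218, 0.001]
force: [0.1, -1.0, -0.4]
opening: 0.0377
gripper_force: 20.0
```

```bash
python3 - <<'E'
from h import *
c,im,d=cam('scene'); cv2.imwrite('pics/s7.png',cv2.resize(im[40:300,120:440],None,fx=2,fy=2)[:,:,::-1])
s=robot.read_state();print(s['tool_pos'],s['opening'],s['t'])
E
```

```text
[ 0.6337331  -0.20401306  0.19816152] 0.03760258234598973 23.0667
```

View pics/s7.png

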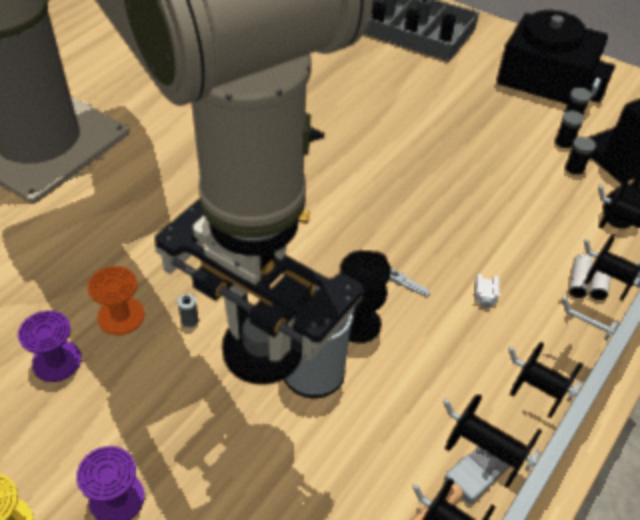

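The lid is held level at (262,350) in the crop, next to the tank. I lower and release it.

Emit:
arm_command --targets '[{"x": 0,"y": 0.006,"z": -0.06,"rx": 0,"ry": 0,"rz": 0,"claw": 255},{"x": 0,"y": 0.006,"z": -0.13,"rx": 0,"ry": 0,"rz": 0,"claw": 255},{"x": 0,"y": 0.006,"z": -0.19,"rx": 0,"ry": 0,"rz": 0,"claw": 255},{"x": 0,"y": 0.006,"z": -0.24,"rx": 0,"ry": 0,"rz": 0,"claw": 255},{"x": 0,"y": 0.006,"z": -0.28,"rx": 0,"ry": 0,"rz": 0,"claw": 255},{"x": 0,"y": 0.006,"z": -0.31,"rx": 0,"ry": 0,"rz": 0,"claw": 255},{"x": 0,"y": 0.006,"z": -0.322,"rx": 0,"ry": 0,"rz": 0,"claw": 255},{"x": 0,"y": 0.006,"z": -0.329,"rx": 0,"ry": 0,"rz": 0,"claw": 255},{"x": 0,"y": 0.006,"z": -0.329,"rx": 0,"ry": 0,"rz": 0,"claw": 255},{"x": 0,"y": 0.006,"z": -0.329,"rx": 0,"ry": 0,"rz": 0,"claw": 255}]'

```text
t: 23.9
tool_pos: [0.634, -0.1989, 0.0363]
orientation: [2.22, 2.22, 0.002]
force: [1.0, -0.2, -0.9]
opening: 0.0373
gripper_force: 20.0
```

Emit:
arm_command --targets '[{"x": 0,"y": 0,"z": 0,"rx": 0,"ry": 0,"rz": 0,"claw": 90},{"x": 0,"y": 0,"z": 0,"rx": 0,"ry": 0,"rz": 0,"claw": 90},{"x": 0,"y": 0,"z": 0,"rx": 0,"ry": 0,"rz": 0,"claw": 90},{"x": 0,"y": 0,"z": 0,"rx": 0,"ry": 0,"rz": 0,"claw": 90},{"x": 0,"y": 0,"z": 0.04,"rx": 0,"ry": 0,"rz": 0,"claw": 90},{"x": 0,"y": 0,"z": 0.1,"rx": 0,"ry": 0,"rz": 0,"claw": 90},{"x": 0,"y": 0,"z": 0.17,"rx": 0,"ry": 0,"rz": 0,"claw": 110},{"x": 0,"y": 0,"z": 0.24,"rx": 0,"ry": 0,"rz": 0,"claw": 110},{"x": 0,"y": 0,"z": 0.31,"rx": 0,"ry": 0,"rz": 0,"claw": 110},{"x": 0,"y": 0,"z": 0.36,"rx": 0,"ry": 0,"rz": 0,"claw": 110}]'

```text
t: 24.73
tool_pos: [0.6339, -0.1992, 0.219]
orientation: [2.219, 2.218, 0.002]
force: [1.2, -0.3, 0.5]
opening: 0.0531
gripper_force: 0.0
```

Emit:
arm_command --targets '[{"x": -0.04,"y": 0.015,"z": 0,"rx": 0,"ry": 0,"rz": 0,"claw": 110},{"x": -0.1,"y": 0.04,"z": 0,"rx": 0,"ry": 0,"rz": 0,"claw": 110},{"x": -0.16,"y": 0.06,"z": 0,"rx": 0,"ry": 0,"rz": 0,"claw": 110},{"x": -0.22,"y": 0.085,"z": 0,"rx": 0,"ry": 0,"rz": 0,"claw": 110},{"x": -0.28,"y": 0.108,"z": 0,"rx": 0,"ry": 0,"rz": 0,"claw": 110},{"x": -0.33,"y": 0.127,"z": -0.03,"rx": 0,"ry": 0,"rz": 0,"claw": 110},{"x": -0.36,"y": 0.14,"z": -0.08,"rx": 0,"ry": 0,"rz": 0,"claw": 110},{"x": -0.365,"y": 0.14,"z": -0.14,"rx": 0,"ry": 0,"rz": 0,"claw": 110},{"x": -0.365,"y": 0.14,"z": -0.16,"rx": 0,"ry": 0,"rz": 0,"claw": 110},{"x": -0.365,"y": 0.14,"z": -0.16,"rx": 0,"ry": 0,"rz": 0,"claw": 110}]'

```text
t: 25.57
tool_pos: [0.4485, -0.128, 0.132]
orientation: [-2.219, -2.218, 0.003]
force: [-1.0, -0.2, 0.5]
opening: 0.0528
gripper_force: 0.0
```

```bash
python3 - <<'E'
from h import *
c,im,d=cam('top','t8.png');cw,wi,wd=cam('wrist','w8.png')
cv2.imwrite('pics/c8.png',np.hstack([cv2.resize(im[90:270,180:400],(440,360)),wi[:360,:,][:,76:436]])[:,:,::-1])
s=robot.read_state();print(s['tool_pos'],s['orientation'],s['t'])
print('lid',blob(c,d,316,185,22,.03,.06));print('cas wrist',blob(cw,wd,256,220,60,.03,.06)) 
E
```

```text
[ 0.45113761 -0.12905505  0.1355623 ] [2.22191215e+00 2.22048615e+00 2.91673848e-04] 25.6667
lid (array([ 0.6403, -0.1968,  0.0373]), array([ 0.6424, -0.1978,  0.0435]), 49, array([3.7000e-02, 1.9000e-02, 6.5677e+01]))
cas wrist (array([ 0.4499, -0.1289,  0.0277]), array([ 0.4506, -0.1282,  0.0433]), 647, array([2.5000e-02, 2.4000e-02, 4.0287e+01]))
```

View pics/c8.png

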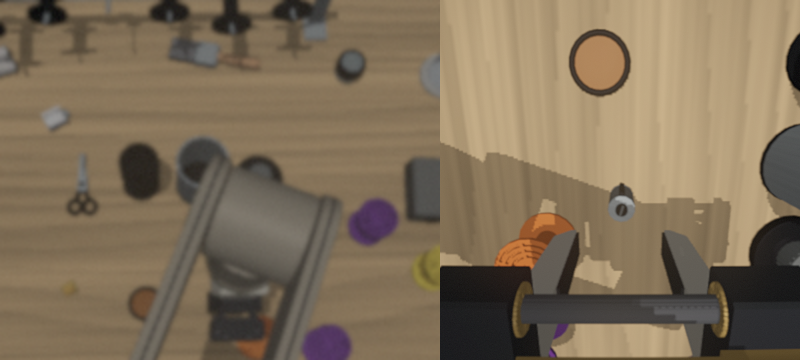

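The lid stands right of the tank (left half, (260,172)). The cassette is centred ahead of the fingers (right half, (621,205)), TCP aligned within 1 mm.

Emit:
arm_command --targets '[{"x": 0,"y": 0,"z": -0.06,"rx": 0,"ry": 0,"rz": 0,"claw": 110},{"x": 0,"y": 0,"z": -0.12,"rx": 0,"ry": 0,"rz": 0,"claw": 110},{"x": 0,"y": 0,"z": -0.17,"rx": 0,"ry": 0,"rz": 0,"claw": 110},{"x": 0,"y": 0,"z": -0.205,"rx": 0,"ry": 0,"rz": 0,"claw": 110},{"x": 0,"y": 0,"z": -0.222,"rx": 0,"ry": 0,"rz": 0,"claw": 110},{"x": 0,"y": 0,"z": -0.222,"rx": 0,"ry": 0,"rz": 0,"claw": 110},{"x": 0,"y": 0,"z": -0.222,"rx": 0,"ry": 0,"rz": 0,"claw": 110}]' --squeeze 12

```text
t: 26.25
tool_pos: [0.4518, -0.1293, 0.025]
orientation: [2.221, 2.22, 0.001]
force: [-0.7, 0.7, 0.4]
opening: 0.0529
gripper_force: 0.0
```

Emit:
arm_command --targets '[{"x": 0,"y": 0,"z": 0,"rx": 0,"ry": 0,"rz": 0,"claw": 255},{"x": 0,"y": 0,"z": 0,"rx": 0,"ry": 0,"rz": 0,"claw": 255},{"x": 0,"y": 0,"z": 0,"rx": 0,"ry": 0,"rz": 0,"claw": 255},{"x": 0,"y": 0,"z": 0,"rx": 0,"ry": 0,"rz": 0,"claw": 255},{"x": 0,"y": 0,"z": 0,"rx": 0,"ry": 0,"rz": 0,"claw": 255},{"x": 0,"y": 0,"z": 0,"rx": 0,"ry": 0,"rz": 0,"claw": 255},{"x": 0,"y": 0,"z": 0,"rx": 0,"ry": 0,"rz": 0,"claw": 255},{"x": 0,"y": 0,"z": 0,"rx": 0,"ry": 0,"rz": 0,"claw": 255}]'

```text
t: 26.92
tool_pos: [0.4509, -0.1289, 0.0242]
orientation: [2.221, 2.22, 0.001]
force: [-2.0, 0.2, 6.1]
opening: 0.0248
gripper_force: 12.0
```

Emit:
arm_command --targets '[{"x": 0,"y": 0,"z": 0.05,"rx": 0,"ry": 0,"rz": 0,"claw": 255},{"x": 0,"y": 0,"z": 0.12,"rx": 0,"ry": 0,"rz": 0,"claw": 255},{"x": 0,"y": 0,"z": 0.19,"rx": 0,"ry": 0,"rz": 0,"claw": 255},{"x": 0,"y": 0,"z": 0.26,"rx": 0,"ry": 0,"rz": 0,"claw": 255},{"x": 0,"y": 0.04,"z": 0.32,"rx": 0,"ry": 0,"rz": 0,"claw": 255},{"x": 0,"y": 0.1,"z": 0.35,"rx": 0,"ry": 0,"rz": 0,"claw": 255},{"x": 0,"y": 0.16,"z": 0.36,"rx": 0,"ry": 0,"rz": 0,"claw": 255},{"x": 0,"y": 0.23,"z": 0.36,"rx": 0,"ry": 0,"rz": 0,"claw": 255},{"x": 0,"y": 0.3,"z": 0.36,"rx": 0,"ry": 0,"rz": 0,"claw": 255},{"x": 0,"y": 0.36,"z": 0.36,"rx": 0,"ry": 0,"rz": 0,"claw": 255}]'

```text
t: 27.75
tool_pos: [0.4501, 0.0531, 0.2037]
orientation: [-2.222, -2.221, -0.001]
force: [0.3, -0.6, -1.2]
opening: 0.0248
gripper_force: 12.0
```

Emit:
arm_command --targets '[{"x": 0.04,"y": 0.05,"z": 0,"rx": 0,"ry": 0,"rz": 0,"claw": 255},{"x": 0.09,"y": 0.1,"z": 0,"rx": 0,"ry": 0,"rz": 0,"claw": 255},{"x": 0.15,"y": 0.14,"z": 0,"rx": 0,"ry": 0,"rz": 0,"claw": 255},{"x": 0.21,"y": 0.19,"z": 0,"rx": 0,"ry": 0,"rz": 0,"claw": 255},{"x": 0.27,"y": 0.23,"z": 0,"rx": 0,"ry": 0,"rz": 0,"claw": 255},{"x": 0.32,"y": 0.27,"z": 0,"rx": 0,"ry": 0,"rz": 0,"claw": 255},{"x": 0.355,"y": 0.295,"z": 0,"rx": 0,"ry": 0,"rz": 0,"claw": 255},{"x": 0.366,"y": 0.302,"z": 0,"rx": 0,"ry": 0,"rz": 0,"claw": 255},{"x": 0.366,"y": 0.302,"z": 0,"rx": 0,"ry": 0,"rz": 0,"claw": 255},{"x": 0.366,"y": 0.302,"z": 0,"rx": 0,"ry": 0,"rz": 0,"claw": 255}]'

```text
t: 28.58
tool_pos: [0.6328, 0.2017, 0.2029]
orientation: [-2.221, -2.22, 0.003]
force: [-0.1, 0.1, -0.1]
opening: 0.0247
gripper_force: 12.0
```

```bash
python3 - <<'E'
from h import *
c,im,d=cam('scene'); cv2.imwrite('pics/s9.png',cv2.resize(im[20:280,180:500],None,fx=2,fy=2)[:,:,::-1])
s=robot.read_state();print(s['tool_pos'],s['opening'],s['t'])
E
```

```text
[0.63264059 0.20143355 0.20329104] 0.024848248990213057 28.6333
```

View pics/s9.png

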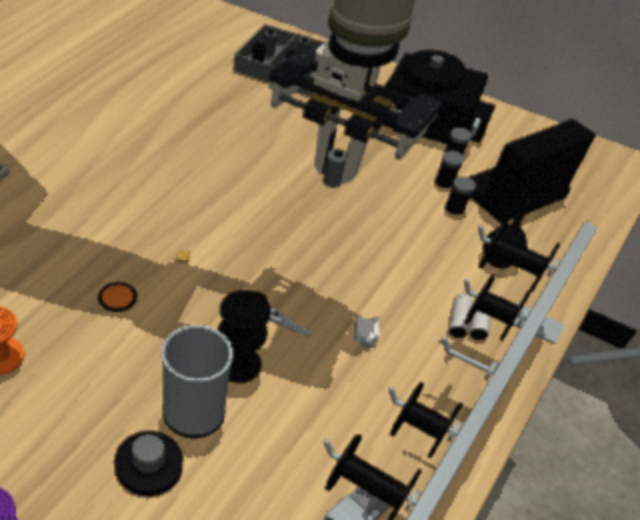

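The cassette is held upright at (335,168) in the crop, clear of the adapter at (368,330). I lower and release it.

Emit:
arm_command --targets '[{"x": 0.002,"y": 0,"z": -0.06,"rx": 0,"ry": 0,"rz": 0,"claw": 255},{"x": 0.002,"y": 0,"z": -0.13,"rx": 0,"ry": 0,"rz": 0,"claw": 255},{"x": 0.002,"y": 0,"z": -0.2,"rx": 0,"ry": 0,"rz": 0,"claw": 255},{"x": 0.002,"y": 0,"z": -0.26,"rx": 0,"ry": 0,"rz": 0,"claw": 255},{"x": 0.002,"y": 0,"z": -0.31,"rx": 0,"ry": 0,"rz": 0,"claw": 255},{"x": 0.002,"y": 0,"z": -0.34,"rx": 0,"ry": 0,"rz": 0,"claw": 255},{"x": 0.002,"y": 0,"z": -0.352,"rx": 0,"ry": 0,"rz": 0,"claw": 255},{"x": 0.002,"y": 0,"z": -0.358,"rx": 0,"ry": 0,"rz": 0,"claw": 255},{"x": 0.002,"y": 0,"z": -0.358,"rx": 0,"ry": 0,"rz": 0,"claw": 255},{"x": 0.002,"y": 0,"z": -0.358,"rx": 0,"ry": 0,"rz": 0,"claw": 255}]'

```text
t: 29.47
tool_pos: [0.6359, 0.2025, 0.0269]
orientation: [2.221, 2.22, 0.004]
force: [0.7, 0.2, -0.5]
opening: 0.0251
gripper_force: 12.0
```

Emit:
arm_command --targets '[{"x": 0,"y": 0,"z": 0,"rx": 0,"ry": 0,"rz": 0,"claw": 120},{"x": 0,"y": 0,"z": 0,"rx": 0,"ry": 0,"rz": 0,"claw": 120},{"x": 0,"y": 0,"z": 0,"rx": 0,"ry": 0,"rz": 0,"claw": 120},{"x": 0,"y": 0,"z": 0,"rx": 0,"ry": 0,"rz": 0,"claw": 120},{"x": 0,"y": 0,"z": 0.04,"rx": 0,"ry": 0,"rz": 0,"claw": 120},{"x": 0,"y": 0,"z": 0.1,"rx": 0,"ry": 0,"rz": 0,"claw": 120},{"x": 0,"y": 0,"z": 0.17,"rx": 0,"ry": 0,"rz": 0,"claw": 120},{"x": 0,"y": 0,"z": 0.24,"rx": 0,"ry": 0,"rz": 0,"claw": 120},{"x": 0,"y": 0,"z": 0.31,"rx": 0,"ry": 0,"rz": 0,"claw": 120},{"x": 0,"y": 0,"z": 0.36,"rx": 0,"ry": 0,"rz": 0,"claw": 120}]'

```text
t: 30.3
tool_pos: [0.6354, 0.2025, 0.2089]
orientation: [2.221, 2.219, 0.005]
force: [1.1, 0.3, 0.6]
opening: 0.0488
gripper_force: 0.0
```

Emit:
arm_command --targets '[{"x": -0.06,"y": 0.04,"z": 0,"rx": 0,"ry": 0,"rz": 0,"claw": 120},{"x": -0.12,"y": 0.08,"z": 0,"rx": 0,"ry": 0,"rz": 0,"claw": 120},{"x": -0.18,"y": 0.13,"z": 0,"rx": 0,"ry": 0,"rz": 0,"claw": 120},{"x": -0.24,"y": 0.18,"z": 0,"rx": 0,"ry": 0,"rz": 0,"claw": 120},{"x": -0.3,"y": 0.23,"z": 0,"rx": 0,"ry": 0,"rz": 0,"claw": 120},{"x": -0.35,"y": 0.28,"z": 0,"rx": 0,"ry": 0,"rz": 0,"claw": 120},{"x": -0.38,"y": 0.31,"z": 0,"rx": 0,"ry": 0,"rz": 0,"claw": 120},{"x": -0.4,"y": 0.33,"z": 0,"rx": 0,"ry": 0,"rz": 0,"claw": 120},{"x": -0.4,"y": 0.33,"z": 0,"rx": 0,"ry": 0,"rz": 0,"claw": 120},{"x": -0.4,"y": 0.33,"z": 0,"rx": 0,"ry": 0,"rz": 0,"claw": 120}]'

```text
t: 31.13
tool_pos: [0.4346, 0.3673, 0.2048]
orientation: [2.22, 2.222, 0.0]
force: [-0.5, -0.4, 0.4]
opening: 0.0491
gripper_force: 0.0
```

```bash
python3 - <<'E'
from h import *
c,im,d=cam('top','t10.png')
cv2.imwrite('pics/c10.png',cv2.resize(im[90:270,140:400],None,fx=3,fy=3)[:,:,::-1])
s=robot.read_state();print(s['tool_pos'],s['t'])
for n,a in dict(cas=(193,168,16,.03,.06),short=(250,172,20,.10,.13),tank=(281,176,20,.11,.14),lid=(313,178,20,.03,.06),lidd=(313,178,18,.008,.06)).items(): print(n,*blob(c,d,*a))
h=im.astype(int);sat=h.max(2)-h.min(2);print()
E
```

```text
[0.43513477 0.3668042  0.20472219] 31.1833
cas [0.6363 0.1993 0.0267] [0.6353 0.1984 0.0427] 52 [2.2000e-02 2.4000e-02 3.0871e+01]
short [6.374e-01 5.000e-04 6.440e-02] [6.368e-01 3.000e-04 1.129e-01] 325 [5.9000e-02 6.2000e-02 8.9333e+01]
tank [ 0.6329 -0.0972  0.0828] [ 0.6361 -0.0987  0.1227] 156 [7.9000e-02 8.1000e-02 8.8798e+01]
lid [ 0.6349 -0.1948  0.04  ] [ 0.6336 -0.1944  0.0426] 114 [ 0.038  0.036 30.632]
lidd [ 0.6353 -0.1951  0.0846] [ 0.632  -0.1935  0.0225] 482 [ 0.082  0.082 59.115]
```

View pics/c10.png

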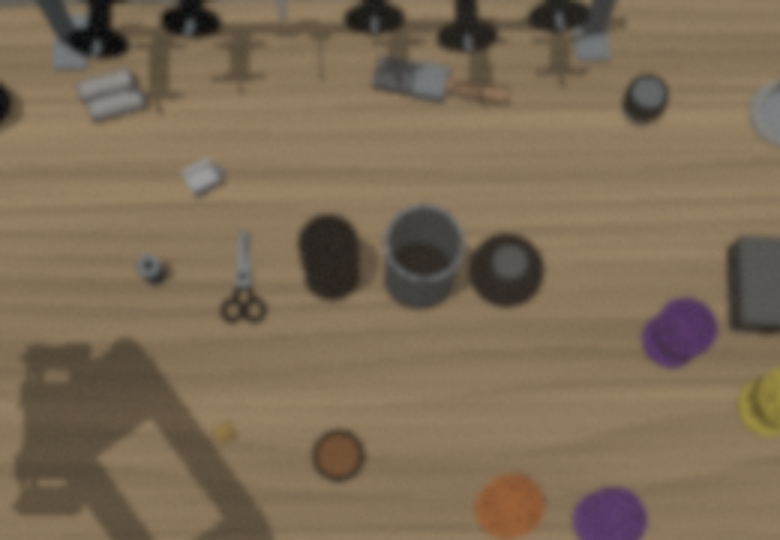

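The final view shows the row in order: cassette (152,268), scissors (244,275) pointing away, reel stack (330,255), tank, lid (507,268). Neighbours measure about 97–100 mm apart, and the bystanders are unmoved.

```bash
python3 -c "
from plant import robot
print(robot.close_job())"
```

```text
the job is handed in; nothing more can be done
None
```

The row is laid out in order and the job is handed in at about 31 s; the last camera check showed everything in line within a few millimetres and the bystanders unmoved, but no verdict came back on hand-in.

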